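# Pour the control knobs into the kit bin

## Robot

A 6-joint arm with a two-finger parallel gripper is mounted at the origin on the work surface. World frame = base frame: x ahead of the robot, y to its left, z up, the work surface at z = 0. Lengths are in m, angles in rad, forces in N, time in s.
With the tool pointing down it reaches from about 0.425 to 1.125 m from the base axis. Payload 14.9 kg.
Tool frame: the origin (TCP) lies on the centre line of the jaws, within the pads' length; the fingertips stand 8 mm ahead of it and the grasp point (between the pads) lies 11 mm behind it; z points along the fingers, y is the direction in which the jaws open and shut (so a half turn about z gives the same grasp; the last joint's range is limited). The gripper opens to 91 mm and grips with 3 to 60 N. Pads are 32 mm wide; open, the fingers measure 118 mm over their backs; the gripper's body (76 mm by 178 mm) begins 60 mm behind the grasp point.
Start: joints at [1.312, 0.379, 1.734, -0, 1.028, -0.033], TCP at [0.157, 0.682, 0.222] pointing down, gripper open.
Joint ranges: [-2.77, 2.77], [-0.74, 2.19], [0, 2.66], [-1.06, 4.2], [0.31, 2.87], [-3.08, 3.08]. Speed limits (rad/s): [1.89, 1.89, 2.39, 3.14, 3.14, 3.14].

## Interface

Orientations are given as a unit quaternion [x, y, z, w].
In Python, from cell import sense, snapshot, close_job gives the robot as it stands. The module is installed in compiled form; this text tells all that it offers.
- The arm moves only by the shell command python3 -m handwheel 'ROWS'. ROWS is JSON, a list of rows, each an object with "rotation": the turn, a rotation vector about the tool's x, y, z in rad, a list of three; "slide": the shift along the tool's x, y, z in cm, a list of three; "gripper": the finger opening in cm, from 0 to 9.12. In form: [{"rotation": [ax, ay, az], "slide": [tx, ty, tz], "gripper": gripper}, ...]. A call has 1 to 10 rows; each row shifts and turns the commanded pose from where the row before left it, along the tool's axes as they then stand; what a row does not reach is not made up. A row lasts 1/8 s, in which the tool goes at most 62.5 mm and 10.7 degrees, less where a joint would pass 70% of its speed; a pose out of reach is approached as far as the arm can. A call with a gripper value outside its range is refused whole. The fingers move at their own pace and stop on an object; the grip force is fixed at half the most. Time passes only in rows, so rows that do not move let the fingers close. It gives the time, the measured TCP pose, the force and the opening at its end, in the units of the state.
- sense(): the state, without advancing time (a new reading comes with each control period).
- snapshot(name): name is "side" or "top"; returns a dict with "color" (420x560x3 uint8, red, green, blue), "fx", "fy", "cx", "cy" (pixels), "dist" ([k1, k2, p1, p2, k3] as OpenCV has them; the pictures are not rectified), "rvec" (rotation vector, rad) and "tvec" (3), from world to camera coordinates, as OpenCV has them. Camera axes: x right, y down, z forward; pixel columns grow to the right and rows downward; lengths in m; the calibration is good to about 2 mm. A picture is of the moment at which its call begins. There is no depth.
- close_job(): hands the job in, once; it reports no verdict.
The state is a dict: "time_s": time; "joint_positions": joint angles; "joint_velocities": joint speeds; "effort": joint torques, N m; "tool_pos": TCP position; "orientation": TCP orientation; "wrist_force": force on the tool from outside, world axes, zero at the start; "torque": the same for the moment, N m; "gripper_width": opening from 0.0 (shut) to 1.0 (fully open).
Only numpy, scipy, OpenCV 4.12 (cv2) and the standard library are available. Lean on these libraries where they do the work, as an engineer would, in place of code of your own. Each camera call takes 0.05 s, during which the arm holds its last target. There are 200 camera calls.

## Task

Lift the blue cup of knobs out of its grey holder by the orange lug, stand it upright on the dark mat and let go. Then take the cup again by its body (the lug is only for lifting: never tip the cup by it) and pour all six knobs into the yellow bin. Finally stand the empty cup upright on the mat again, its whole foot on the mat, and let go; leave the other things on the bench where they are.

Things in the scene. Friction and masses are not known exactly. Their poses are not given: they have to be found in the camera images.
- cup: Blue rigid round cup, 80 mm tall, outside diameter 54 mm at the foot widening evenly to 66 mm at the rim, wall 3.5 mm, floor 5 mm, 0.08 to 0.16 kg. Origin: centre of its underside; z up through the mouth, x towards its orange lug. Starts upright in the holder, half full with six knobs.
- cup_mouth (a point): Centre of the cup's rim, 80 mm above its underside; axes as the cup's.
- lug: Orange lifting lug fixed to the cup: a flat upright tab on the cup's +x side, 10 mm thick (along y), 24 mm high (56 to 80 mm above the cup's underside), reaching out from the cup's side to 80 mm from its axis. The pose given is that of the cup (origin at the centre of the cup's underside, same axes); the tab's free outer part lies at x 50 to 80, y 0, z 56 to 80 mm.
- holder: Fixed grey sheet-steel holder, 92 (x) by 80 (y) by 84 mm tall, open at the top and on its +x side (away from the robot, within 0.45 rad); walls 4 mm, 72 mm clear across y, floor 6 mm. Origin: centre of its underside. The cup stands on its floor, rim 2 mm above the walls, only the lug sticking out of the open side. Raise the cup 90 mm straight up to clear it.
- mat: Fixed dark grey square mat, 160 by 160 mm, 3 mm thick. Origin: centre of its underside; top at z = 3 mm.
- bin: Fixed yellow square open bin, 160 by 160 mm outside, 60 mm tall, walls 5 mm, floor 5 mm. Origin: centre of its underside, z up.
- board: Bystander: white circuit board 100 by 80 mm with yellow sockets, 19 mm high, loose. Origin under its centre.
- screwdriver: Bystander: loose screwdriver, 140 mm long, lying. Origin under its middle, handle to -x.
- solder: Bystander: loose reel of solder lying flat, 52 mm diameter, 34 mm high. Origin: centre of its underside.
- meter: Bystander: loose orange multimeter lying flat, 150 by 75 mm, 41 mm high over its dial. Origin: centre of its underside.
- flux: Bystander: small loose bottle with a red cap, 40 mm diameter, 75 mm tall. Origin: centre of its underside.
- white_cup: Bystander: empty white cup, 70 mm rim diameter, 70 mm tall, loose. Origin: centre of its underside.
- knob0: Brass control knob, 19 mm diameter, 16 mm tall, 12 g, rounded; loose in the cup at the start. Origin: centre of its flat underside.
- knob1: Aluminium control knob, 19 mm diameter, 16 mm tall, 12 g, rounded; loose in the cup at the start. Origin: centre of its flat underside.
- knob2: Brass control knob, 19 mm diameter, 16 mm tall, 12 g, rounded; loose in the cup at the start. Origin: centre of its flat underside.
- knob3: Aluminium control knob, 19 mm diameter, 16 mm tall, 12 g, rounded; loose in the cup at the start. Origin: centre of its flat underside.
- knob4: Brass control knob, 19 mm diameter, 16 mm tall, 12 g, rounded; loose in the cup at the start. Origin: centre of its flat underside.
- knob5: Aluminium control knob, 19 mm diameter, 16 mm tall, 12 g, rounded; loose in the cup at the start. Origin: centre of its flat underside.
Not all that is in view belongs to the job. Leave any green look-alike of the cup alone.

How it is judged:
On the way, in this order (a step that is already met when the one before it is completed fails the run):
1. the cup is lifted out of the holder by its lug (contact force between the fingers and lug above 1 N and z of cup in the frame of holder above 0.07 m), for 0.1 s.
2. the cup stands upright on the mat, let go (x of cup in the frame of mat between -0.058 and 0.058 m and y of cup in the frame of mat between -0.058 and 0.058 m and z of cup in the frame of mat below 0.008 m and angle between cup's own z axis and vertical below 0.1 rad and contact force between the fingers and cup below 0.1 N and linear speed of cup below 0.02 m/s), for 0.2 s.
3. the cup is tipped over the bin (angle between cup's own z axis and vertical above 1.1 rad and horizontal distance between cup_mouth and bin below 0.12 m), for 0.1 s.
At the end, for the whole second after the job is handed in: All six knobs lie at rest inside the bin (below its rim), and the cup stands upright (within 0.1 rad) and at rest with its foot on the mat (its axis within 58 mm of the mat's centre along each of the mat's sides), not touched by the fingers (all of step 2 and x of knob0 in the frame of bin between -0.079 and 0.079 m and y of knob0 in the frame of bin between -0.079 and 0.079 m and z of each of knob0, knob1, knob2, knob3, knob4, knob5 in the frame of bin below 0.055 m and linear speed of each of knob0, knob1, knob2, knob3, knob4, knob5 below 0.05 m/s and x of knob1 in the frame of bin between -0.079 and 0.079 m and y of knob1 in the frame of bin between -0.079 and 0.079 m and x of knob2 in the frame of bin between -0.079 and 0.079 m and y of knob2 in the frame of bin between -0.079 and 0.079 m and x of knob3 in the frame of bin between -0.079 and 0.079 m and y of knob3 in the frame of bin between -0.079 and 0.079 m and x of knob4 in the frame of bin between -0.079 and 0.079 m and y of knob4 in the frame of bin between -0.079 and 0.079 m and x of knob5 in the frame of bin between -0.079 and 0.079 m and y of knob5 in the frame of bin between -0.079 and 0.079 m).
It fails at once if the cup is tipped by more than 0.7 rad while the fingers hold its lug (contact force between the fingers and lug above 2 N and angle between cup's own z axis and vertical above 0.7 rad).
It fails at once if a bystander is moved by more than 40 mm (distance of any of board, screwdriver, solder, meter, flux, white_cup from where it was at the start of the episode above 0.04 m).
It also fails if it takes over 72 s, if anything falls off the work surface, if the arm or the gripper's body presses on something with over 40 N, if the wrist force passes 120 N, or if a joint passes its speed limit or range.

## Working session

There is one attempt and no reset: what is moved stays moved. The work goes in short steps, Python scripts to look and compute and a shell command to move; the robot and the scene stay as the last step left them, time stands still between calls to the robot, and variables do not carry over. Pictures are saved under pics/ and viewed, about 8 in all and at most 12, crops included, and the job is handed in when it is done.

```bash
mkdir -p pics; cat > h.py <<'E'
import numpy as np, cv2
from cell import sense, snapshot
def cam(s):
    K=np.array([[s['fx'],0,s['cx']],[0,s['fy'],s['cy']],[0,0,1.]]);return K,np.array(s['dist'],float)
def ray(s,uv):
    K,d=cam(s);n=cv2.undistortPoints(np.array(uv,float).reshape(-1,1,2),K,d).reshape(-1,2)
    R=cv2.Rodrigues(np.array(s['rvec'],float))[0];t=np.array(s['tvec'],float).ravel()
    return -R.T@t,np.c_[n,np.ones(len(n))]@R
def onplane(s,uv,z):
    c,d=ray(s,uv);return c+d*((z-c[2])/d[:,2])[:,None]
def proj(s,p):
    K,d=cam(s);return cv2.projectPoints(np.array(p,float).reshape(-1,1,3),np.array(s['rvec'],float),np.array(s['tvec'],float),K,d)[0].reshape(-1,2)
def save(s,n):cv2.imwrite('pics/'+n+'.png',s['color'][:,:,::-1])
E
python3 - <<'E'
from h import *
import pickle
for n in('top','side'):
    s=snapshot(n);save(s,n+'0');pickle.dump(s,open(n+'0.pkl','wb'));print(n,ray(s,[[280,210]]))
print(sense())
E
```

```text
top (array([0.42886766, 0.09103083, 1.28390748]), array([[ 0.1081683 , -0.01544344, -0.9942933 ]]))
side (array([ 0.38032218, -0.76093218,  0.85659384]), array([[ 0.13885721,  0.71961026, -0.68058655]]))
{'time_s': 0.1, 'joint_positions': array([ 1.31168744e+00,  3.79351904e-01,  1.73475098e+00,  1.51825939e-05,
        1.02846974e+00, -3.33034719e-02]), 'joint_velocities': array([-0.00041994, -0.00198785, -0.00227345, -0.00198375, -0.00060558,
       -0.00108644]), 'effort': array([-2.85934875e-03, -7.65031457e+01, -4.35290194e+01,  6.51846081e-02,
        3.98628577e-02,  1.23296513e-05]), 'tool_pos': array([0.15663691, 0.68188293, 0.22134262]), 'orientation': array([ 1.12666879e-01,  9.93632696e-01, -4.83810070e-04, -7.78145923e-05]), 'wrist_force': array([-0.06530613,  0.00368681,  0.37983473]), 'torque': array([-0.01213886,  0.0054456 , -0.03925281]), 'gripper_width': 1.0007984720158107}
```

View pics/top0.png

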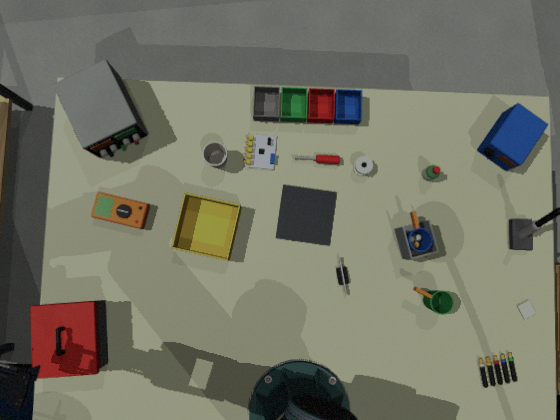

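View pics/side0.png

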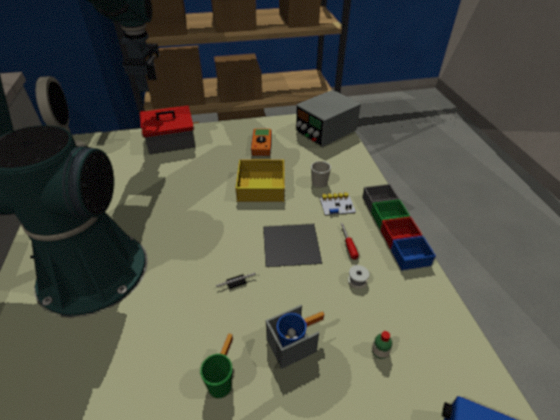

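The top view shows the blue cup in its holder at about (421,239) with the lug at (416,218) pointing away from the robot. The green look-alike is at (440,300), the mat at (307,215) and the bin at (207,226). The side view agrees: cup (291,327), mat (292,244), bin (261,180).

```bash
python3 - <<'E'
from h import *
import pickle
def comp(m,near):
    n,l,st,c=cv2.connectedComponentsWithStats(m.astype(np.uint8));
    b=[i for i in range(1,n) if st[i,4]>15]; i=min(b,key=lambda i:np.hypot(*(c[i]-near)))
    return (l==i).astype(np.uint8)
P={'top':dict(cup=(421,239),lug=(416,218),mat=(307,215),bin=(207,226)),'side':dict(cup=(291,327),lug=(314,319),mat=(292,244),bin=(261,180))}
for n in('top','side'):
    s=pickle.load(open(n+'0.pkl','rb'));hsv=cv2.cvtColor(s['color'],cv2.COLOR_RGB2HSV);H,S,V=[hsv[...,i].astype(int) for i in range(3)]
    blue=comp((H>100)&(H<130)&(S>120)&(V>40),P[n]['cup']);c=max(cv2.findContours(blue,0,1)[0],key=len)
    (u,v),wh,a=cv2.fitEllipse(cv2.convexHull(c));print(n,'cup rim',(u,v),wh,onplane(s,[[u,v]],.086))
    lug=comp((H>4)&(H<18)&(S>150)&(V>60),P[n]['lug']);c=max(cv2.findContours(lug,0,1)[0],key=len)
    r=cv2.minAreaRect(c);print('lug',r,onplane(s,cv2.boxPoints(r),.086)[:,:2].round(3).tolist())
    mat=comp((S<60)&(V<75),P[n]['mat']);c=max(cv2.findContours(mat,0,1)[0],key=len);q=cv2.approxPolyDP(c,8,True).reshape(-1,2);print('mat',onplane(s,q,.003)[:,:2].round(3).tolist())
    b=comp((H>20)&(H<32)&(S>150)&(V>60),P[n]['bin']);c=max(cv2.findContours(b,0,1)[0],key=len);q=cv2.approxPolyDP(cv2.convexHull(c),6,True).reshape(-1,2);print('bin',q.tolist(),onplane(s,q,.06)[:,:2].round(3).tolist())
E
```

```text
top cup rim (419.44244384765625, 239.43618774414062) (24.177021026611328, 25.743833541870117) [[ 0.4903613  -0.31242874  0.086     ]]
lug ((414.2647399902344, 219.55885314941406), (15.764815330505371, 5.093247890472412), 75.96376037597656) [[0.564, -0.286], [0.568, -0.299], [0.526, -0.31], [0.522, -0.296]]
mat [[0.642, 0.065], [0.489, 0.08], [0.473, -0.074], [0.624, -0.092]]
bin [[185, 193], [239, 205], [229, 259], [172, 247]] [[0.601, 0.338], [0.572, 0.187], [0.422, 0.208], [0.45, 0.366]]
side cup rim (290.1372985839844, 328.2740478515625) (29.026939392089844, 33.987422943115234) [[ 0.4880386  -0.32277856  0.086     ]]
lug ((314.8081970214844, 318.1780700683594), (6.786368370056152, 18.37285041809082), 65.55604553222656) [[0.525, -0.306], [0.567, -0.294], [0.569, -0.311], [0.528, -0.322]]
mat [[0.642, 0.056], [0.495, 0.075], [0.476, -0.074], [0.625, -0.09]]
bin [[283, 160], [283, 200], [237, 200], [240, 160]] [[0.601, 0.332], [0.561, 0.124], [0.42, 0.151], [0.453, 0.36]]
```

```bash
python3 -m handwheel '[{"rotation":[0,0,0],"slide":[-5.35,-3,0],"gripper":9},{"rotation":[0,0,0],"slide":[-5.35,-3,0],"gripper":9},{"rotation":[0,0,0],"slide":[-5.35,-3,0],"gripper":9},{"rotation":[0,0,0],"slide":[-5.35,-3,0],"gripper":9},{"rotation":[0,0,0],"slide":[-5.35,-3,0],"gripper":8},{"rotation":[0,0,0],"slide":[-5.35,-3,0],"gripper":7},{"rotation":[0,0,0],"slide":[-5.35,-3,0],"gripper":6},{"rotation":[0,0,0],"slide":[-5.35,-3,0],"gripper":5}]'; python3 -m handwheel '[{"rotation":[0,0,0],"slide":[-1.6,-5.7,0],"gripper":5},{"rotation":[0,0,0],"slide":[-1.6,-5.7,0],"gripper":5},{"rotation":[0,0,0],"slide":[-1.6,-5.7,0],"gripper":5},{"rotation":[0,0,0],"slide":[-1.6,-5.7,0],"gripper":5},{"rotation":[0,0,0],"slide":[-1.6,-5.7,0],"gripper":5},{"rotation":[0,0,0],"slide":[-1.6,-5.7,0],"gripper":5},{"rotation":[0,0,0],"slide":[-1.6,-5.7,0],"gripper":5},{"rotation":[0,0,0],"slide":[-1.6,-5.7,0],"gripper":5},{"rotation":[0,0,0],"slide":[-1.6,-5.7,0],"gripper":5},{"rotation":[0,0,0],"slide":[-1.6,-5.7,0],"gripper":5}]';python3 -m handwheel '[{"rotation":[0,0,-0.16],"slide":[0,0,0],"gripper":5},{"rotation":[0,0,-0.16],"slide":[0,0,0],"gripper":5},{"rotation":[0,0,-0.156],"slide":[0,0,0],"gripper":5},{"rotation":[0,0,0],"slide":[0,0,0],"gripper":5}]'
python3 -c "
from h import *
print(sense()['joint_positions'].round(3))"
```

```text
time_s: 1.1
tool_pos: [0.5213, 0.3509, 0.2218]
orientation: [0.113, 0.994, -0.0, -0.0]
wrist_force: [-0.4, 1.1, -0.5]
gripper_width: 0.579
time_s: 2.35
tool_pos: [0.5481, -0.2408, 0.2218]
orientation: [0.113, 0.994, 0.0, -0.0]
wrist_force: [0.5, 0.0, -0.1]
gripper_width: 0.548
time_s: 2.85
tool_pos: [0.5483, -0.2388, 0.2217]
orientation: [-0.124, 0.992, 0.0, -0.0]
wrist_force: [0.9, 0.3, -0.3]
gripper_width: 0.551
[-0.45   0.221  1.945 -0.     0.976 -2.27 ]
```

```bash
python3 -m handwheel '[{"rotation":[0.15,0,0],"slide":[0,0,0],"gripper":5},{"rotation":[0.15,0,0],"slide":[0,0,0],"gripper":5},{"rotation":[0,0,0],"slide":[0,0,0],"gripper":5}]'
python3 -c "
from h import *
print(sense()['joint_positions'].round(3))"
```

```text
time_s: 3.22
tool_pos: [0.5479, -0.2374, 0.2214]
orientation: [-0.123, 0.981, -0.148, 0.018]
wrist_force: [1.2, -0.0, -0.7]
gripper_width: 0.549
[-0.341  0.165  2.039 -0.349  0.799 -1.933]
```

```bash
python3 -m handwheel '[{"rotation":[-0.15,0,0],"slide":[0,0,0],"gripper":5},{"rotation":[-0.15,0,0],"slide":[0,0,0],"gripper":5},{"rotation":[0,0,0.1745],"slide":[0,0,0],"gripper":5},{"rotation":[0,0,0.1745],"slide":[0,0,0],"gripper":5},{"rotation":[0,0,0.1745],"slide":[0,0,0],"gripper":5},{"rotation":[0,0,0.1745],"slide":[0,0,0],"gripper":5},{"rotation":[0,0,0.1745],"slide":[0,0,0],"gripper":5},{"rotation":[0,0,0.1745],"slide":[0,0,0],"gripper":5},{"rotation":[0,0,0.1745],"slide":[0,0,0],"gripper":5},{"rotation":[0,0,0.1745],"slide":[0,0,0],"gripper":5}]'; python3 -m handwheel '[{"rotation":[0,0,0.1745],"slide":[0,0,0],"gripper":5},{"rotation":[0,0,0.1745],"slide":[0,0,0],"gripper":5},{"rotation":[0,0,0.1745],"slide":[0,0,0],"gripper":5},{"rotation":[0,0,0.1745],"slide":[0,0,0],"gripper":5},{"rotation":[0,0,0.1745],"slide":[0,0,0],"gripper":5},{"rotation":[0,0,0.1745],"slide":[0,0,0],"gripper":5},{"rotation":[0,0,0.1745],"slide":[0,0,0],"gripper":5},{"rotation":[0,0,0.1745],"slide":[0,0,0],"gripper":5},{"rotation":[0,0,0.1745],"slide":[0,0,0],"gripper":5},{"rotation":[0,0,0.1745],"slide":[-0.8,6,0],"gripper":5}]';python3 -m handwheel '[{"rotation":[0,0,0],"slide":[0,0,3],"gripper":4.5},{"rotation":[0,0,0],"slide":[0,0,4],"gripper":4},{"rotation":[0,0,0],"slide":[0,0,0],"gripper":4}]'
python3 - <<'E'
from h import *
st=sense();print(st['joint_positions'].round(3),st['tool_pos'],st['orientation'])
o=[]
for n in('top','side'):
    s=snapshot(n);p=proj(s,[st['tool_pos']])[0];print(n,p);c=np.clip(p.astype(int),100,None)
    im=s['color'][max(0,c[1]-70):c[1]+70,c[0]-95:c[0]+95,::-1];print(c[0]-95,max(0,c[1]-70));o.append(cv2.resize(im,(780,int(im.shape[0]*780/im.shape[1])/1 if 0 else 290)))
cv2.imwrite('pics/pre.png',np.vstack(o))
E
```

```text
time_s: 4.47
tool_pos: [0.5489, -0.239, 0.2222]
orientation: [0.545, 0.838, 0.002, -0.001]
wrist_force: [0.2, 0.5, 0.8]
gripper_width: 0.546
time_s: 5.72
tool_pos: [0.5663, -0.2956, 0.2224]
orientation: [0.992, 0.123, 0.001, -0.002]
wrist_force: [1.0, 0.8, -0.2]
gripper_width: 0.545
time_s: 6.1
tool_pos: [0.5646, -0.2963, 0.1496]
orientation: [0.992, 0.124, -0.002, -0.003]
wrist_force: [-1.0, 0.8, -0.2]
gripper_width: 0.438
[-0.521  0.377  1.892  0.003  0.878  0.799] [ 0.56461486 -0.29634909  0.14955256] [ 0.99228241  0.12396065 -0.00152072 -0.002656  ]
top [421.53610542 209.84898885]
326 139
side [323.01434619 295.67238852]
228 225
```

View pics/pre.png

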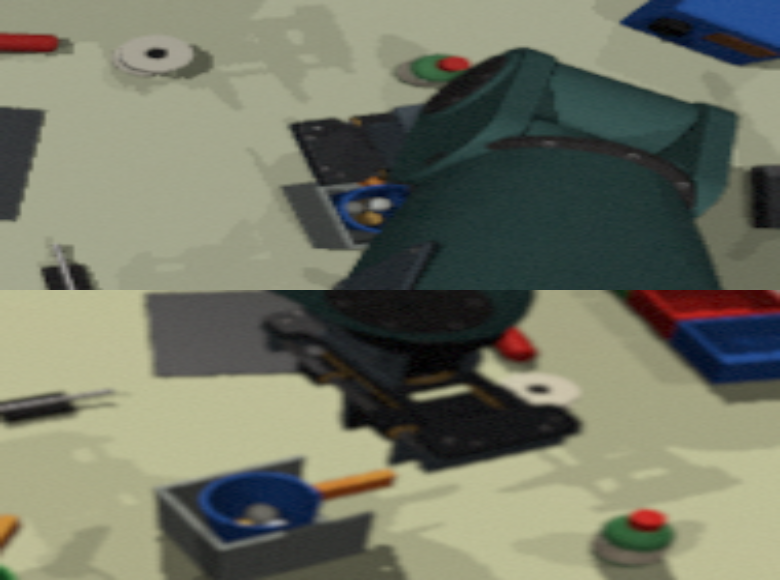

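```bash
python3 -m handwheel '[{"rotation":[0,0,0],"slide":[-1,0.1,0],"gripper":4},{"rotation":[0,0,0],"slide":[0,0,3],"gripper":4},{"rotation":[0,0,0],"slide":[0,0,3],"gripper":4},{"rotation":[0,0,0],"slide":[0,0,2.6],"gripper":4},{"rotation":[0,0,0],"slide":[0,0,0],"gripper":4}]'
python3 - <<'E'
from h import *
st=sense();print(st['tool_pos'])
o=[]
for n in('top','side'):
    s=snapshot(n);p=proj(s,[[.54,-.3,.09]])[0].astype(int)
    o.append(cv2.resize(s['color'][p[1]-40:p[1]+40,p[0]-50:p[0]+50,::-1],(390,312)))
cv2.imwrite('pics/pre2.png',np.hstack(o))
E
```

```text
time_s: 6.82
tool_pos: [0.5557, -0.3001, 0.0657]
orientation: [0.992, 0.125, -0.001, -0.001]
wrist_force: [-0.4, 0.2, -0.5]
gripper_width: 0.441
[ 0.5557097  -0.30009297  0.06568582]
```

View pics/pre2.png

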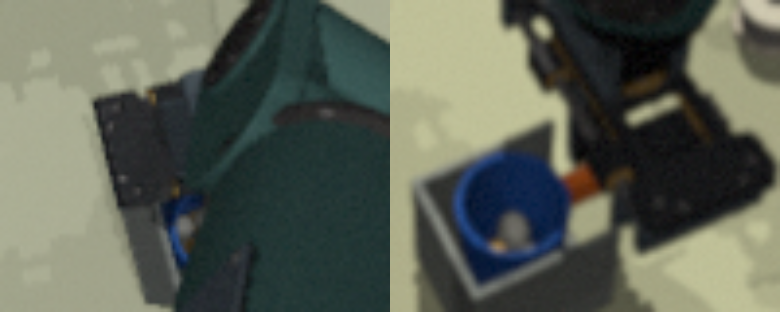

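The gripper straddles the lug: in the side crop the orange shows between the fingers, just outside the holder. I'll close and watch the opening and force.

```bash
python3 -m handwheel '[{"rotation":[0,0,0],"slide":[0,0,0.2],"gripper":2.5},{"rotation":[0,0,0],"slide":[0,0,0],"gripper":1.5},{"rotation":[0,0,0],"slide":[0,0,0],"gripper":1},{"rotation":[0,0,0],"slide":[0,0,0],"gripper":0},{"rotation":[0,0,0],"slide":[0,0,0],"gripper":0},{"rotation":[0,0,0],"slide":[0,0,0],"gripper":0}]'
```

```text
time_s: 7.68
tool_pos: [0.5567, -0.3003, 0.0642]
orientation: [0.992, 0.125, 0.0, 0.0]
wrist_force: [0.7, 0.9, 6.5]
gripper_width: 0.107
```

```bash
python3 -m handwheel '[{"rotation":[0,0,0],"slide":[0,0,-0.5],"gripper":0},{"rotation":[0,0,0],"slide":[0,0,-1.5],"gripper":0},{"rotation":[0,0,0],"slide":[0,0,-2],"gripper":0},{"rotation":[0,0,0],"slide":[0,0,-2],"gripper":0},{"rotation":[0,0,0],"slide":[0,0,-2],"gripper":0},{"rotation":[0,0,0],"slide":[0,0,-2],"gripper":0},{"rotation":[0,0,0],"slide":[0,0,-2],"gripper":0},{"rotation":[0,0,0],"slide":[0,0,-1],"gripper":0},{"rotation":[0,0,0],"slide":[0,0,0],"gripper":0}]'
python3 - <<'E'
from h import *
st=sense();print(st['tool_pos'],st['joint_positions'].round(3))
s=snapshot('side');p=proj(s,[[.51,-.31,.17]])[0].astype(int);print(p)
cv2.imwrite('pics/lift.png',cv2.resize(s['color'][p[1]-60:p[1]+100,p[0]-100:p[0]+100,::-1],(700,560)))
E
```

```text
time_s: 8.8
tool_pos: [0.5567, -0.3004, 0.1946]
orientation: [0.992, 0.125, 0.0, 0.0]
wrist_force: [-0.2, -0.8, -2.1]
gripper_width: 0.108
[ 0.55673786 -0.30037537  0.19461886] [-0.532  0.308  1.889  0.     0.943  0.788]
[300 299]
```

View pics/lift.png

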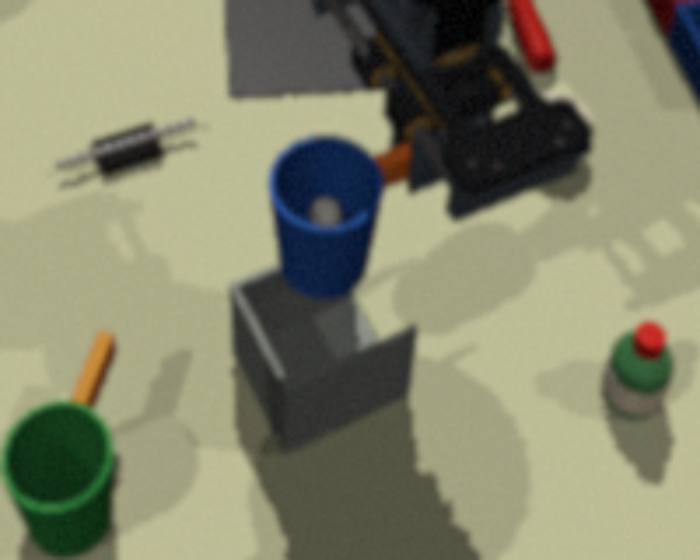

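```bash
python3 -m handwheel '[{"rotation":[0,0,0],"slide":[0.5,-2,0],"gripper":0},{"rotation":[0,0,0],"slide":[1,-4,0],"gripper":0},{"rotation":[0,0,0],"slide":[1,-4,0],"gripper":0},{"rotation":[0,0,0],"slide":[1,-4,0],"gripper":0},{"rotation":[0,0,0],"slide":[1,-4,0],"gripper":0},{"rotation":[0,0,0],"slide":[1,-4,0],"gripper":0},{"rotation":[0,0,0],"slide":[1,-4,0],"gripper":0},{"rotation":[0,0,0],"slide":[1,-4,0],"gripper":0},{"rotation":[0,0,0],"slide":[1,-3.2,0],"gripper":0},{"rotation":[0,0,0],"slide":[0.5,-2,0],"gripper":0}]';python3 -m handwheel '[{"rotation":[0,0,-0.12],"slide":[0,0,0],"gripper":0},{"rotation":[0,0,-0.15],"slide":[0,0,0],"gripper":0},{"rotation":[0,0,-0.15],"slide":[0,0,0],"gripper":0},{"rotation":[0,0,-0.15],"slide":[0,0,0],"gripper":0},{"rotation":[0,0,-0.15],"slide":[0,0,0],"gripper":0},{"rotation":[0,0,-0.15],"slide":[0,0,0],"gripper":0},{"rotation":[0,0,-0.15],"slide":[0,0,0],"gripper":0},{"rotation":[0,0,-0.15],"slide":[0,0,0],"gripper":0},{"rotation":[0,0,-0.15],"slide":[0,0,0],"gripper":0},{"rotation":[0,0,0],"slide":[0,0,0],"gripper":0}]'
```

```text
time_s: 10.1
tool_pos: [0.5555, 0.065, 0.1933]
orientation: [0.992, 0.126, -0.001, -0.0]
wrist_force: [0.1, -0.1, -1.8]
gripper_width: 0.107
time_s: 11.35
tool_pos: [0.5559, 0.0631, 0.1935]
orientation: [0.707, 0.707, -0.0, -0.0]
wrist_force: [0.4, 0.1, -3.5]
gripper_width: 0.107
```

```bash
python3 -m handwheel '[{"rotation":[0,0,0],"slide":[0,0,1],"gripper":0},{"rotation":[0,0,0],"slide":[0,0,2.5],"gripper":0},{"rotation":[0,0,0],"slide":[0,0,2.5],"gripper":0},{"rotation":[0,0,0],"slide":[0,0,2.5],"gripper":0},{"rotation":[0,0,0],"slide":[0,0,2.5],"gripper":0},{"rotation":[0,0,0],"slide":[0,0,1],"gripper":0},{"rotation":[0,0,0],"slide":[0,0,0.5],"gripper":0},{"rotation":[0,0,0],"slide":[0,0,0],"gripper":0}]';python3 -m handwheel '[{"rotation":[0,0,0],"slide":[0,0,0.3],"gripper":0},{"rotation":[0,0,0],"slide":[0,0,0.2],"gripper":0},{"rotation":[0,0,0],"slide":[0,0,0],"gripper":0}]'
```

```text
time_s: 12.35
tool_pos: [0.5565, 0.0631, 0.0692]
orientation: [0.707, 0.707, 0.0, 0.0]
wrist_force: [-0.1, 0.4, -2.5]
gripper_width: 0.11
time_s: 12.72
tool_pos: [0.5563, 0.0631, 0.064]
orientation: [0.707, 0.707, 0.0, 0.0]
wrist_force: [0.6, -0.5, -3.4]
gripper_width: 0.111
```

```bash
python3 - <<'E'
from h import *
s=snapshot('side');p=proj(s,[[.55,0,.05]])[0].astype(int)
hsv=cv2.cvtColor(s['color'],cv2.COLOR_RGB2HSV);H,S,V=[hsv[...,i].astype(int) for i in range(3)]
m=((H>100)&(H<130)&(S>120)&(V>40)).astype(np.uint8);m[:p[1]-60]=0;m[p[1]+60:]=0;m[:,:p[0]-60]=0;m[:,p[0]+60:]=0
y,x=np.nonzero(m);print('bottom',y.max(),x.min(),x.max(),onplane(s,[[(x.min()+x.max())/2,y.max()]],.003))
print('expected foot front',proj(s,[[.556,-.032,.003]]), sense()['tool_pos'])
cv2.imwrite('pics/mat.png',cv2.resize(s['color'][p[1]-60:p[1]+60,p[0]-75:p[0]+75,::-1],(600,480)))
E
```

```text
bottom 249 280 337 [[ 0.60458091 -0.03732647  0.003     ]]
expected foot front [[291.75740236 249.96280736]] [0.55635026 0.06308408 0.06403828]
```

View pics/mat.png

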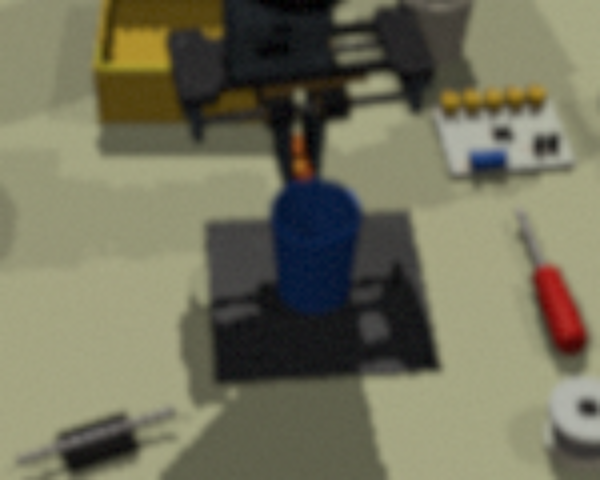

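The cup hangs upright over the middle of the mat, its foot at about (292,249) in the full side picture. I'll touch down and release.

```bash
python3 -m handwheel '[{"rotation":[0,0,0],"slide":[0,0,0.15],"gripper":0},{"rotation":[0,0,0],"slide":[0,0,0.1],"gripper":0},{"rotation":[0,0,0],"slide":[0,0,0],"gripper":0}]';python3 -m handwheel '[{"rotation":[0,0,0],"slide":[0,0,0],"gripper":2},{"rotation":[0,0,0],"slide":[0,0,0],"gripper":4},{"rotation":[0,0,0],"slide":[0,0,0],"gripper":4},{"rotation":[0,0,0],"slide":[0,0,0],"gripper":4},{"rotation":[0,0,0],"slide":[0,0,0],"gripper":4}]';
```

```text
time_s: 13.15
tool_pos: [0.5563, 0.0631, 0.0614]
orientation: [0.707, 0.707, -0.0, -0.0]
wrist_force: [0.2, 0.5, -2.3]
gripper_width: 0.106
time_s: 13.78
tool_pos: [0.5563, 0.0631, 0.0615]
orientation: [0.707, 0.707, 0.0, 0.0]
wrist_force: [-0.5, 0.0, 0.3]
gripper_width: 0.436
```

```bash
python3 -m handwheel '[{"rotation":[0,0,0],"slide":[0,0,-3],"gripper":4},{"rotation":[0,0,0],"slide":[0,0,-5],"gripper":4},{"rotation":[0,0,0],"slide":[0,0,-6],"gripper":4},{"rotation":[0,0,0],"slide":[0,0,-4],"gripper":4},{"rotation":[0,0,0],"slide":[-5.5,0,0],"gripper":6},{"rotation":[0,0,0],"slide":[-5.5,0,0],"gripper":8},{"rotation":[0,0,0],"slide":[-5.5,0,0],"gripper":9.1},{"rotation":[0,0,0],"slide":[-5.5,0,0],"gripper":9.1}]';python3 -m handwheel '[{"rotation":[0,0.1745,0],"slide":[0,0,0],"gripper":9.1},{"rotation":[0,0.1745,0],"slide":[0,0,0],"gripper":9.1},{"rotation":[0,0.1745,0],"slide":[0,0,0],"gripper":9.1},{"rotation":[0,0.1745,0],"slide":[0,0,0],"gripper":9.1},{"rotation":[0,0.1745,0],"slide":[0,0,0],"gripper":9.1},{"rotation":[0,0.1745,0],"slide":[0,0,0],"gripper":9.1},{"rotation":[0,0,0],"slide":[0,0,0],"gripper":9.1}]'
python3 - <<'E'
from h import *
from scipy.spatial.transform import Rotation as R
st=sense();print(st['joint_positions'].round(3));print(R.from_quat(st['orientation']).as_matrix().round(3))
o=[]
for n in('top','side'):
    s=snapshot(n);p=proj(s,[[.556,-.005,.08]])[0].astype(int)
    hsv=cv2.cvtColor(s['color'],cv2.COLOR_RGB2HSV);H,S,V=[hsv[...,i].astype(int) for i in range(3)]
    m=((H>100)&(H<130)&(S>120)&(V>30)).astype(np.uint8);k=np.zeros_like(m);k[p[1]-40:p[1]+45,p[0]-40:p[0]+40]=1;m*=k
    c=max(cv2.findContours(m,0,1)[0],key=cv2.contourArea);q=c.reshape(-1,2);e=cv2.fitEllipse(cv2.convexHull(c));print(n,e,onplane(s,[e[0]],.083),len(q),'bottom',q[q[:,1].argmax()],'exp',proj(s,[[.556,-.006,.083],[.556,-.033,.003]]).round(1).tolist())
    o.append(cv2.resize(s['color'][p[1]-60:p[1]+60,p[0]-75:p[0]+75,::-1],(390,312)))
cv2.imwrite('pics/m2.png',np.hstack(o))
E
```

```text
time_s: 14.78
tool_pos: [0.556, -0.1587, 0.2416]
orientation: [0.707, 0.707, 0.0, 0.0]
wrist_force: [0.3, -0.0, 0.1]
gripper_width: 0.843
time_s: 15.65
tool_pos: [0.5556, -0.1575, 0.2394]
orientation: [0.613, 0.611, 0.353, -0.355]
wrist_force: [0.3, 0.4, -0.0]
gripper_width: 1.0
[-0.639  0.483  1.826  0.771  1.618 -0.93 ]
[[ 0.004  1.    -0.   ]
 [ 0.499 -0.002  0.867]
 [ 0.867 -0.003 -0.499]]
top ((307.18951416015625, 212.5654296875), (24.077672958374023, 24.40968132019043), 28.812759399414062) [[ 0.55484292 -0.00230858  0.083     ]] 67 bottom [303 224] exp [[308.5, 212.2], [315.5, 215.3]]Traceback (most recent call last):
  File "<stdin>", line 9, in <module>
ValueError: max() iterable argument is empty
```

```bash
python3 -m handwheel '[{"rotation":[0,0,0],"slide":[-4.6,0,0],"gripper":9.1},{"rotation":[0,0,0],"slide":[-4.6,0,0],"gripper":9.1},{"rotation":[0,0,0],"slide":[0,0,5],"gripper":9.1},{"rotation":[0,0,0],"slide":[0,0,5],"gripper":9.1},{"rotation":[0,0,0],"slide":[0,0,4],"gripper":9.1},{"rotation":[0,0,0],"slide":[0,0,2],"gripper":9.1},{"rotation":[0,0,0],"slide":[0,0,0],"gripper":9.1}]';python3 - <<'E'
from h import *
print(sense()['tool_pos'])
s=snapshot('top');p=proj(s,[[.556,-.05,.08]])[0].astype(int)
cv2.imwrite('pics/m3.png',cv2.resize(s['color'][p[1]-60:p[1]+60,p[0]-75:p[0]+75,::-1],(600,480)))
E
```

```text
time_s: 16.62
tool_pos: [0.5565, -0.0638, 0.0822]
orientation: [0.612, 0.613, 0.353, -0.353]
wrist_force: [1.1, -0.9, 0.5]
gripper_width: 1.0
[ 0.55648323 -0.0637739   0.08220428]
```

View pics/m3.png

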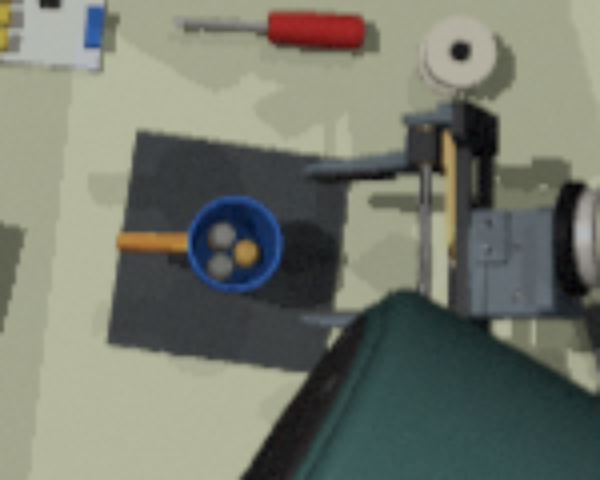

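The cup stands on the mat with its lug to +y (left, at (152,242) in the crop), centred between the open fingers. I'll go in and close on the body.

```bash
python3 -m handwheel '[{"rotation":[0,0,0],"slide":[0,0,3],"gripper":9.1},{"rotation":[0,0,0],"slide":[0,0,3],"gripper":9.1},{"rotation":[0,0,0],"slide":[0,0,2],"gripper":9.1},{"rotation":[0,0,0],"slide":[0,0,0],"gripper":9.1}]';python3 -m handwheel '[{"rotation":[0,0,0],"slide":[0,0,0],"gripper":7.5},{"rotation":[0,0,0],"slide":[0,0,0],"gripper":6.5},{"rotation":[0,0,0],"slide":[0,0,0],"gripper":5},{"rotation":[0,0,0],"slide":[0,0,0],"gripper":3},{"rotation":[0,0,0],"slide":[0,0,0],"gripper":3},{"rotation":[0,0,0],"slide":[0,0,0],"gripper":3}]'
```

```text
time_s: 17.18
tool_pos: [0.5558, 0.0058, 0.0412]
orientation: [0.612, 0.613, 0.353, -0.354]
wrist_force: [0.5, -1.2, 0.2]
gripper_width: 1.002
time_s: 17.92
tool_pos: [0.5565, 0.0047, 0.0421]
orientation: [0.612, 0.612, 0.354, -0.353]
wrist_force: [-1.4, -3.3, 6.2]
gripper_width: 0.685
```

```bash
python3 -m handwheel '[{"rotation":[0,0,0],"slide":[1,0,-0.58],"gripper":3},{"rotation":[0,0,0],"slide":[2,0,-1.15],"gripper":3},{"rotation":[0,0,0],"slide":[2.5,0,-1.45],"gripper":3},{"rotation":[0,0,0],"slide":[2.5,0,-1.45],"gripper":3},{"rotation":[0,0,0],"slide":[2.5,0,-1.45],"gripper":3},{"rotation":[0,0,0],"slide":[2.5,0,-1.45],"gripper":3},{"rotation":[0,0,0],"slide":[0,0,0],"gripper":3}]';python3 -m handwheel '[{"rotation":[0,0,0],"slide":[0.85,-0.5,1.5],"gripper":3},{"rotation":[0,0,0],"slide":[1.7,-1.1,2.9],"gripper":3},{"rotation":[0,0,0],"slide":[1.7,-1.1,2.9],"gripper":3},{"rotation":[0,0,0],"slide":[1.7,-1.1,2.9],"gripper":3},{"rotation":[0,0,0],"slide":[1.7,-1.1,2.9],"gripper":3},{"rotation":[0,0,0],"slide":[1.7,-1.1,2.9],"gripper":3},{"rotation":[0,0,0],"slide":[1.7,-1.1,2.9],"gripper":3},{"rotation":[0,0,0],"slide":[1.7,-1.1,2.9],"gripper":3},{"rotation":[0,0,0],"slide":[1.7,-1.1,2.9],"gripper":3},{"rotation":[0,0,0],"slide":[0.85,-0.5,1.5],"gripper":3}]'
python3 - <<'E'
from h import *
st=sense();print(st['joint_positions'].round(3))
o=[]
for n in('top','side'):
    s=snapshot(n);p=proj(s,[[.49,.28,.12]])[0].astype(int)
    o.append(cv2.resize(s['color'][p[1]-60:p[1]+60,p[0]-75:p[0]+75,::-1],(390,312)))
cv2.imwrite('pics/b1.png',np.hstack(o))
E
```

```text
time_s: 18.8
tool_pos: [0.557, 0.0044, 0.1938]
orientation: [0.612, 0.613, 0.354, -0.352]
wrist_force: [0.3, -1.1, -1.7]
gripper_width: 0.682
time_s: 20.05
tool_pos: [0.4558, 0.3097, 0.192]
orientation: [0.613, 0.613, 0.352, -0.354]
wrist_force: [0.5, 0.2, -1.5]
gripper_width: 0.686
[ 0.132  0.292  2.253  1.354  1.074 -0.881]
```

View pics/b1.png

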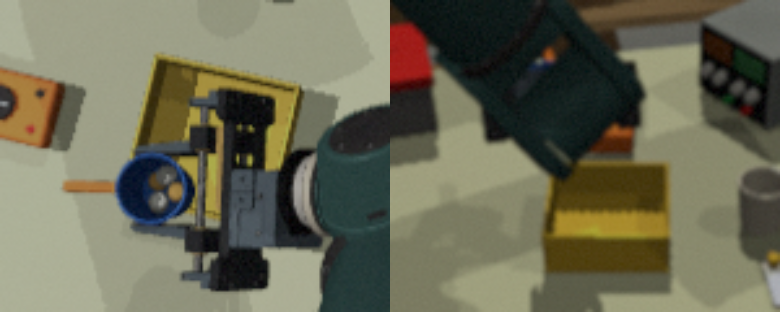

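```bash
python3 -m handwheel '[{"rotation":[0,0.13,0],"slide":[0,1,0],"gripper":3},{"rotation":[0,0.13,0],"slide":[0,0,0],"gripper":3},{"rotation":[0,0,0],"slide":[-1.2,0,0.3],"gripper":3},{"rotation":[0,0,0],"slide":[-1.2,0,0.3],"gripper":3},{"rotation":[0,0,0.15],"slide":[0,0,0],"gripper":3},{"rotation":[0,0,0.15],"slide":[0,0,0],"gripper":3},{"rotation":[0,0,0.15],"slide":[0,0,0],"gripper":3},{"rotation":[0,0,0.15],"slide":[0,0,0],"gripper":3},{"rotation":[0,0,0.15],"slide":[0,0,0],"gripper":3},{"rotation":[0,0,0.15],"slide":[0,0,0],"gripper":3}]';python3 -m handwheel '[{"rotation":[0,0,0.09],"slide":[0,0,0],"gripper":3},{"rotation":[0,0,0.09],"slide":[0,0,0],"gripper":3},{"rotation":[0,0,0.09],"slide":[0,0,0],"gripper":3},{"rotation":[0,0,0.09],"slide":[0,0,0],"gripper":3},{"rotation":[0,0,0.09],"slide":[0,0,0],"gripper":3},{"rotation":[0,0,0.09],"slide":[0,0,0],"gripper":3},{"rotation":[0,0,0.09],"slide":[0,0,0],"gripper":3},{"rotation":[0,0,0.09],"slide":[0,0,0],"gripper":3},{"rotation":[0,0,0.09],"slide":[0,0,0],"gripper":3},{"rotation":[0,0,0.09],"slide":[0,0,0],"gripper":3}]'
python3 - <<'E'
from h import *
st=sense();print(st['joint_positions'].round(3))
o=[]
for n in('top','side'):
    s=snapshot(n);p=proj(s,[[.49,.28,.12]])[0].astype(int)
    o.append(cv2.resize(s['color'][p[1]-60:p[1]+60,p[0]-75:p[0]+75,::-1],(390,312)))
cv2.imwrite('pics/b2.png',np.hstack(o))
E
```

```text
time_s: 21.4
tool_pos: [0.4682, 0.3078, 0.1684]
orientation: [0.751, 0.26, 0.198, -0.574]
wrist_force: [1.0, -0.2, -1.2]
gripper_width: 0.686
time_s: 22.65
tool_pos: [0.4682, 0.3078, 0.1684]
orientation: [0.789, -0.092, -0.07, -0.603]
wrist_force: [0.4, 0.6, -2.6]
gripper_width: 0.683
[0.07  0.49  2.225 1.521 1.3   0.674]
```

View pics/b2.png

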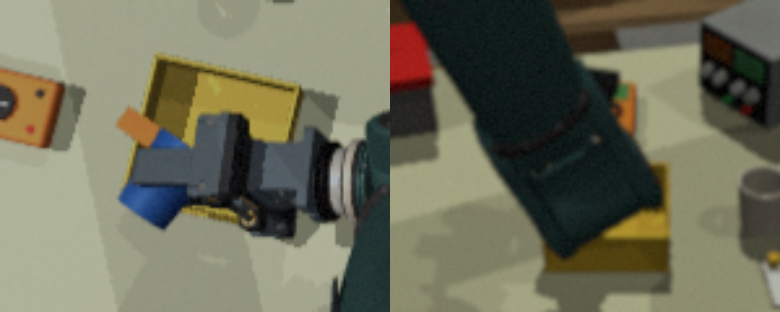

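The cup lies tipped over the bin, its mouth towards the bin's middle and hidden under the gripper. I'll roll it further and wait.

```bash
python3 -m handwheel '[{"rotation":[0,0,0.12],"slide":[0,0,0],"gripper":3},{"rotation":[0,0,0.12],"slide":[0,0,0],"gripper":3},{"rotation":[0,0,0.12],"slide":[0,0,0],"gripper":3},{"rotation":[0,0,0.12],"slide":[0,0,0],"gripper":3},{"rotation":[0,0,0.12],"slide":[0,0,0],"gripper":3},{"rotation":[0,0,0.12],"slide":[0,0,0],"gripper":3},{"rotation":[0,0,0],"slide":[0,0,0],"gripper":3},{"rotation":[0,0,0],"slide":[0,0,0],"gripper":3},{"rotation":[0,0,0],"slide":[0,0,0],"gripper":3},{"rotation":[0,0,0],"slide":[0,0,0],"gripper":3}]'
python3 - <<'E'
from h import *
from scipy.spatial.transform import Rotation as R
st=sense();M=R.from_quat(st['orientation']).as_matrix();print('cup z',M@[.866,0,-.5],st['wrist_force'])
o=[]
for n in('top','side'):
    s=snapshot(n);p=proj(s,[[.49,.28,.12]])[0].astype(int)
    o.append(cv2.resize(s['color'][p[1]-60:p[1]+60,p[0]-75:p[0]+75,::-1],(390,312)))
cv2.imwrite('pics/b3.png',np.hstack(o))
E
```

```text
time_s: 24.0
tool_pos: [0.4683, 0.3076, 0.1686]
orientation: [0.706, -0.362, -0.278, -0.541]
wrist_force: [-0.6, -0.7, -1.2]
gripper_width: 0.685
cup z [ 0.5050363  -0.66620778 -0.54869074] [-0.5869042  -0.67013736 -1.16791181]
```

View pics/b3.png

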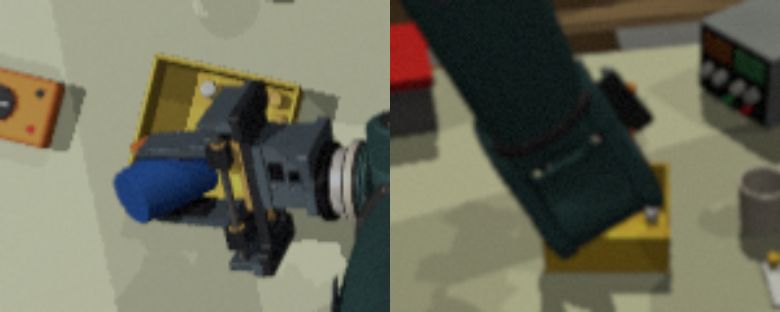

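Tilt is 123°, and knobs are visible in the bin at about (208,88) and (285,98) in the crop. I'll roll back, lift and move aside to count them.

```bash
python3 -m handwheel '[{"rotation":[0,0,-0.18],"slide":[0,0,0],"gripper":3},{"rotation":[0,0,-0.18],"slide":[0,0,0],"gripper":3},{"rotation":[0,0,-0.18],"slide":[0,0,0],"gripper":3},{"rotation":[0,0,-0.18],"slide":[0,0,0],"gripper":3},{"rotation":[0,0,-0.18],"slide":[0,0,0],"gripper":3},{"rotation":[0,0,-0.18],"slide":[0,0,0],"gripper":3},{"rotation":[0,0,-0.18],"slide":[0,0,0],"gripper":3},{"rotation":[0,0,-0.18],"slide":[0,0,0],"gripper":3},{"rotation":[0,0,-0.18],"slide":[0,0,0],"gripper":3},{"rotation":[0,0,-0.18],"slide":[0,0,0],"gripper":3}]';python3 -m handwheel '[{"rotation":[0,0,-0.18],"slide":[0,0,0],"gripper":3},{"rotation":[0,0,-0.18],"slide":[0,0,0],"gripper":3},{"rotation":[0,0,-0.18],"slide":[0,0,0],"gripper":3},{"rotation":[0,0,-0.18],"slide":[0,0,0],"gripper":3},{"rotation":[0,0,0],"slide":[2.4,0,-0.6],"gripper":3},{"rotation":[0,-0.13,0],"slide":[0,0,0],"gripper":3},{"rotation":[0,-0.13,0],"slide":[0,0,0],"gripper":3},{"rotation":[0,0,0],"slide":[0,0,0],"gripper":3}]';python3 -m handwheel '[{"rotation":[0,0,0],"slide":[-1.7,1,-2.9],"gripper":3},{"rotation":[0,0,0],"slide":[-1.7,1,-2.9],"gripper":3},{"rotation":[0,0,0],"slide":[-1.7,1,-2.9],"gripper":3},{"rotation":[0,0,0],"slide":[-1.7,1,-2.9],"gripper":3},{"rotation":[0,0,0],"slide":[-1.7,1,-2.9],"gripper":3},{"rotation":[0,0,0],"slide":[-1.7,1,-2.9],"gripper":3},{"rotation":[0,0,0],"slide":[-1.7,1,-2.9],"gripper":3},{"rotation":[0,0,0],"slide":[-1.7,1,-2.9],"gripper":3},{"rotation":[0,0,0],"slide":[-1.7,1,-2.9],"gripper":3},{"rotation":[0,0,0],"slide":[0,0,0],"gripper":3}]'
python3 - <<'E'
from h import *
o=[]
for n,q in(('top',[.511,.275,.03]),('side',[.511,.275,.03]),('top',[.55,-.01,.18])):
    s=snapshot(n);p=proj(s,[q])[0].astype(int)
    o.append(cv2.resize(s['color'][p[1]-45:p[1]+45,p[0]-45:p[0]+45,::-1],(266,266)))
cv2.imwrite('pics/c1.png',np.hstack(o))
E
```

```text
time_s: 25.35
tool_pos: [0.4683, 0.3076, 0.1686]
orientation: [0.722, 0.33, 0.253, -0.553]
wrist_force: [-0.2, -0.1, -2.1]
gripper_width: 0.687
time_s: 26.35
tool_pos: [0.4688, 0.3087, 0.1951]
orientation: [0.611, 0.613, 0.355, -0.353]
wrist_force: [-0.9, 0.2, -1.2]
gripper_width: 0.684
time_s: 27.6
tool_pos: [0.5587, 0.004, 0.1907]
orientation: [0.612, 0.611, 0.355, -0.354]
wrist_force: [-0.2, -0.3, -0.7]
gripper_width: 0.688
```

View pics/c1.png

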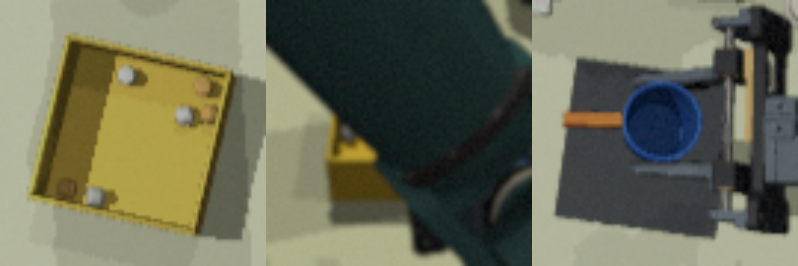

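All six knobs are in the bin: aluminium at (128,75), (183,115), (95,196) and brass at (202,85), (208,113), (67,188) in the left crop. The cup is empty and above the mat, so I'll set it down.

```bash
python3 -m handwheel '[{"rotation":[0,0,0],"slide":[-2,0,1.15],"gripper":3},{"rotation":[0,0,0],"slide":[-3,0,1.73],"gripper":3},{"rotation":[0,0,0],"slide":[-3,0,1.73],"gripper":3},{"rotation":[0,0,0],"slide":[-2.5,0,1.45],"gripper":3},{"rotation":[0,0,0],"slide":[-1,0,0.58],"gripper":3},{"rotation":[0,0,0],"slide":[-0.7,0,0.4],"gripper":3},{"rotation":[0,0,0],"slide":[0,0,0],"gripper":3},{"rotation":[0,0,0],"slide":[0,0,0],"gripper":3}]';python3 -m handwheel '[{"rotation":[0,0,0],"slide":[-0.25,0,0.15],"gripper":3},{"rotation":[0,0,0],"slide":[0,0,0],"gripper":3},{"rotation":[0,0,0],"slide":[0,0,0],"gripper":3}]';python3 -m handwheel '[{"rotation":[0,0,0],"slide":[-0.17,0,0.1],"gripper":3},{"rotation":[0,0,0],"slide":[0,0,0],"gripper":3},{"rotation":[0,0,0],"slide":[0,0,0],"gripper":3}]'
```

```text
time_s: 28.75
tool_pos: [0.5587, 0.0054, 0.0514]
orientation: [0.612, 0.613, 0.354, -0.353]
wrist_force: [-0.3, -0.1, -0.8]
gripper_width: 0.685
time_s: 29.12
tool_pos: [0.5584, 0.0055, 0.0478]
orientation: [0.612, 0.612, 0.354, -0.353]
wrist_force: [0.5, -0.5, -1.7]
gripper_width: 0.683
time_s: 29.5
tool_pos: [0.5583, 0.0056, 0.0457]
orientation: [0.612, 0.612, 0.353, -0.354]
wrist_force: [0.4, -0.8, -1.1]
gripper_width: 0.687
```

```bash
python3 -m handwheel '[{"rotation":[0,0,0],"slide":[-0.17,0,0.1],"gripper":3},{"rotation":[0,0,0],"slide":[0,0,0],"gripper":3},{"rotation":[0,0,0],"slide":[0,0,0],"gripper":3}]';python3 -m handwheel '[{"rotation":[0,0,0],"slide":[-0.14,0,0.08],"gripper":3},{"rotation":[0,0,0],"slide":[0,0,0],"gripper":3},{"rotation":[0,0,0],"slide":[0,0,0],"gripper":3}]'
```

```text
time_s: 29.88
tool_pos: [0.5583, 0.0056, 0.0437]
orientation: [0.612, 0.612, 0.353, -0.354]
wrist_force: [0.3, -0.1, -0.3]
gripper_width: 0.687
time_s: 30.25
tool_pos: [0.5584, 0.0055, 0.0422]
orientation: [0.612, 0.612, 0.354, -0.353]
wrist_force: [0.9, -0.9, 1.1]
gripper_width: 0.686
```

```bash
python3 -m handwheel '[{"rotation":[0,0,0],"slide":[0,0,0],"gripper":7},{"rotation":[0,0,0],"slide":[0,0,0],"gripper":8},{"rotation":[0,0,0],"slide":[0,0,0],"gripper":9.1},{"rotation":[0,0,0],"slide":[0,0,0],"gripper":9.1},{"rotation":[0,0,0],"slide":[0,0,-2],"gripper":9.1},{"rotation":[0,0,0],"slide":[0,0,-4],"gripper":9.1},{"rotation":[0,0,0],"slide":[0,0,-5],"gripper":9.1},{"rotation":[0,0,0],"slide":[0,0,-5],"gripper":9.1},{"rotation":[0,0,0],"slide":[0,0,-5],"gripper":9.1},{"rotation":[0,0,0],"slide":[0,0,0],"gripper":9.1}]'
python3 - <<'E'
from h import *
s=snapshot('top')
hsv=cv2.cvtColor(s['color'],cv2.COLOR_RGB2HSV);H,S,V=[hsv[...,i].astype(int) for i in range(3)]
p=proj(s,[[.556,-.005,.08]])[0].astype(int);k=np.zeros(H.shape,np.uint8);k[p[1]-40:p[1]+40,p[0]-40:p[0]+40]=1
m=((H>100)&(H<130)&(S>120)&(V>30)).astype(np.uint8)*k
c=max(cv2.findContours(m,0,1)[0],key=cv2.contourArea);e=cv2.fitEllipse(cv2.convexHull(c))
print(e,onplane(s,[e[0]],.083),'size expected',np.ptp(proj(s,[[.522,-.004,.083],[.588,-.004,.083]]),axis=0),[.557,-.005])
cv2.imwrite('pics/fin.png',cv2.resize(np.hstack([s['color'][150:270,165:365,::-1]]),(800,480)))
E
```

```text
time_s: 31.5
tool_pos: [0.5592, -0.1804, 0.1495]
orientation: [0.613, 0.613, 0.354, -0.351]
wrist_force: [-0.1, -0.0, -0.0]
gripper_width: 0.999
((306.798583984375, 211.79840087890625), (24.008134841918945, 24.452377319335938), 10.977740287780762) [[ 0.55692074 -0.00118373  0.083     ]] size expected [ 0.5885622  23.95012667] [0.557, -0.005]
```

View pics/fin.png

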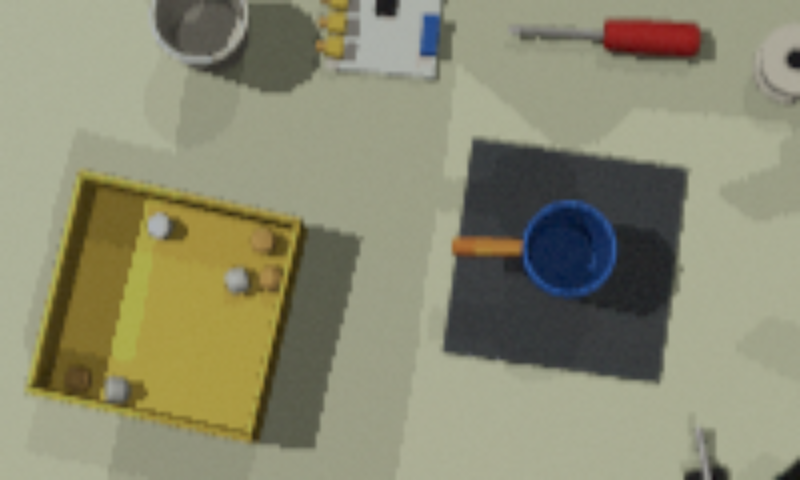

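The picture shows the empty cup upright in the middle of the mat at (570,248). All six knobs are in the bin and the bystanders in view are where they were.

```bash
python3 -c "
from cell import close_job
print(close_job())"
```

```text
the job is handed in; nothing more can be done
None
```

The job is done and handed in at about 31.6 s of the 72 s allowed; no verdict was reported.

I lifted the cup out of the holder by its lug and stood it on the mat with the lug turned to the left. I then gripped it by the body from the side, poured it over the bin at a tilt of about 123°, and set it back on the mat.

**Last checks, top view:**
- **Cup:** it is empty, let go and upright, and its rim is round and of the expected size. Its centre measured (0.557, -0.001), about 4 mm from the mat's centre.
- **Knobs:** all six lie inside the bin, three aluminium and three brass.
- **Bystanders:** the board, screwdriver, white cup and solder reel look undisturbed. The meter and flux were outside the last picture; neither was approached.

**What failed or was not checked:**
- One side-view check, after the first release, failed because the arm hid the cup. I relied on the top view instead.
- The cup's final tilt was not measured directly; I inferred that it was upright from the top view.

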